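Close the evidence canister with its screw lid

TASK

Close the white evidence canister with its orange lid. Lift the lid out of the cradle where it stands on edge, put it down upright on the desk by itself and let go, then take it again by its black handle from above and set it level on the canister's neck with the handle square to the base plate; turn it back (anticlockwise from above) until it drops into the thread, then screw it forward (clockwise) until it is fully home against the stop, handle square to the base plate again, and let go. Leave the three powder jars, the sample box, the torch and the yellow marker tent where they are.

Things in the scene. Friction and masses are not known exactly. Their poses are not given: they have to be found in the camera images.
- canister: White round canister fixed to the desk. Origin: centre of the underside of its dark square base plate (104x104x8, sides along the origin's x and y); z up. Body diameter 90 up to height 66, then the neck. Home, the lid's handle flats are parallel to the plate's sides.
- neck_rim (a point): Centre of the canister's neck at its rim, 90 above the desk. Neck diameter 59, 24 high, with a 3 mm bevel at the rim. A lid set on the neck with its handle square to the base plate comes to rest on top of the thread ramps beside the stops, which bar it from turning clockwise.
- ramps (a point): Centre of the ring of four equal thread ramps round the neck (out to diameter 69), 12 below the rim; ramps 52 degrees long, 30 degree gaps between. Each falls 4 mm going clockwise from above and ends there in an upright stop. From a lid set on square, the pins drop through the gaps after 45 to 65 degrees anticlockwise; at 72 degrees they bump into the next stops.
- seal (a joint): The black sprung seal disc (diameter 49) in the mouth of the canister: 0 stands 4 mm proud of the neck rim, and grows as it is pressed down (m, at most 0.0045). About 0.001 under the weight of the loose lid, about 0.0029 when the lid is screwed home. Stiffness 2200 N/m.
- cradle: Low fixed aluminium cradle, 60x90, base 6 thick, with two lips along its y, 18 high in all, 32 apart inside. Origin: centre of its underside, z up. The lid stands on edge between the lips with its handle pointing along the cradle's +x (away from the robot).
- lid_grip (a point): Centre of the black square handle (30x30, 51 long, solid) of the loose orange lid (0.22 kg). z points along the handle away from the lid; x and y are normal to the handle's flats. In the cradle z is level, the handle's centre 47 above the desk, two flats upright. Put with its lower rim on the desk and its axis up to 45 degrees off upright, the lid settles upright when let go.
- lid_base (a point): Centre of the lower rim of the lid, on its axis, 53 below lid_grip; same axes. Octagonal cap, 82 across flats, 28 high, open below; whole height with handle 78. Height of this point above the desk: about 0.078 to 0.083 with the lid resting on the ramps, 0.070 to 0.072 once dropped into the thread, 0.069 when home.
- lid_pins (a point): Centre of the four inward steel pins (6 thick), 4 above the lid's lower rim, on its x and y axes; 62 clear between pins, 74 above them. Dropping takes about 9 mm: gravity does it if the fingers let the handle slide down between them. Then clockwise 52 to 72 degrees to the stop; the ramps pull the lid 2 mm down, torque 0.1 to 0.4 N m, and friction keeps it tight.
- powder_black: Powder jar with a black cap, diameter 54, height 50, at the back. Origin: centre of its underside.
- powder_silver: Powder jar with a grey cap, diameter 48, height 42, at the back. Origin: centre of its underside.
- powder_red: Powder jar with a red cap, diameter 44, height 46, at the back. Origin: centre of its underside.
- sample_box: Brown card box 64x100x36 at the left. Origin: centre of its underside.
- flat_torch: Black torch with an orange head, 46x133x30, at the right. Origin: centre of its underside.
- marker_tent: Yellow folded marker tent, 71x70x91, at the back. Origin: centre of its underside.

How it is judged:
By the outcome, as a careful person would: the job done as asked, in the order asked, and still so for the second after the job is handed in, with the robot touching nothing.
It also fails if it takes over 67 s, if anything falls off the work surface, if the arm or the gripper's body presses on something with over 40 N, if the wrist force passes 120 N, or if a joint passes its speed limit or range.

ROBOT

A 6-joint arm with a two-finger parallel gripper is mounted at the origin on a cart in front of the work surface, level with it; the furniture and walls round the work are solid. World frame = base frame: x ahead of the robot, y to its left, z up, the work surface at z = 0. Lengths are in m, angles in degrees, forces in N, time in s.
With the tool pointing down it reaches from about 0.4 to 0.825 m from the base axis. Payload 7 kg.
Tool frame: the origin (TCP) lies at the very end of the fingers, on their centre line; the grasp point (between the pads) lies 19 mm behind it (ctrl.grip_point_offset is the distance from the TCP to the grasp point, in m); x points along the fingers, z is the direction in which the jaws open and shut, and the axes are right-handed (so a half turn about x gives the same grasp; the last joint's range is limited). The gripper opens to 88 mm and grips with 3 to 60 N. Pads are 19 mm wide; open, the fingers measure 130 mm over their backs; the gripper's body (78 mm by 193 mm) begins 47 mm behind the grasp point.
Start: joints at [85.778, 20.546, 0.682, 0, -70.136, -16.507], TCP at [0.239, 0.631, 0.227] pointing down, gripper open.
Joint ranges: [-176.03, 176.03], [-82.01, 121.73], [-58.28, 71.71], [-173.87, 95.51], [-174.79, -0.11], [-173.66, 173.66]. Speed limits (degrees/s): [136.94, 136.94, 172.46, 180, 180, 180].

INTERFACE

Orientations are given as [roll, pitch, yaw] about the fixed x, y, z axes, in that order (R = Rz(yaw) Ry(pitch) Rx(roll)).
In Python, from plant import get_obs, snapshot, calibration, close_job, ctrl gives the robot as it stands.
- The arm moves only by the tool move_arm, never from a script. Its argument "commands" is a list that holds one entry, the list of rows, each a list of 4 numbers: the shift along the tool's x, y, z in cm, then the turn about the tool's x in rad. In form: [[[dx, dy, dz, spin], ...]]. A call has 1 to 8 rows; each row shifts and turns the commanded pose from where the row before left it, along the tool's axes as they then stand; what a row does not reach is not made up. A row lasts 1/10 s, in which the tool goes at most 50 mm and 8.59 degrees, less where a joint would pass 70% of its speed; a pose out of reach is approached as far as the arm can. A call with a gripper value outside its range is refused whole. "jaw" is the finger opening in cm, from 0 to 8.76, set as the call begins (left out, the last holds). The fingers move at their own pace and stop on an object; the grip force is fixed at half the most. Time passes only in rows, so rows that do not move let the fingers close. It gives the time, the measured TCP pose, the force and the opening at its end, in the units of the state.
- get_obs(): the state, without advancing time (a new reading comes with each control period).
- snapshot(name): name is "side" or "top" or "wrist"; returns (picture, depth): 384x512x3 uint8, red, green, blue; 384x512 float32, m along the optical axis (not along the pixel's ray), 0 where there is no reading.
- calibration(name): a dict with "mtx" (3x3 intrinsics, pixels), "T" (4x4, takes a point from camera to world coordinates); the wrist camera has in their place "tool_from_camera" (4x4, takes a point from camera to tool coordinates, whose origin is the TCP and whose axes are the tool frame's). Camera axes: x right, y up, looking along -z (the intrinsics and any distortion apply to the point x, -y, -z); pixel columns grow to the right and rows downward; lengths in m; the calibration is good to about 2 mm. A picture is of the moment at which its call begins: read the wrist's pose just before it. calibration takes no time and is no camera call.
- close_job(): hands the job in, once; it reports no verdict.
The state is a dict: "clock": time; "joint_pos": joint angles; "qvel": joint speeds; "tau": joint torques, N m; "tool_pos": TCP position; "orientation": TCP orientation; "force": force on the tool from outside, world axes, zero at the start; "moment": the same for the moment, N m; "opening": finger opening in m.
Only numpy, scipy, OpenCV 4.12 (cv2) and the standard library are available. Lean on these libraries where they do the work, as an engineer would, in place of code of your own. Each camera call takes 0.05 s, during which the arm holds its last target. There are 200 camera calls.

## Working session

There is one attempt and no reset: what is moved stays moved. The work goes in short steps, Python scripts to look and compute and a tool call to move; the robot and the scene stay as the last step left them, time stands still between calls to the robot, and variables do not carry over. Pictures are saved under pics/ and viewed, about 8 in all and at most 12, crops included, and the job is handed in when it is done.

Besides the shell and the picture viewer there is one more tool, called after "Call:" by a JSON object that holds its "op" and its "data", one argument or row to a line. move_arm: Moves the arm, as the interface text tells. Its arguments: {"type":"object","properties":{"commands":{"type":"array"},"jaw":{"type":"number"}},"required":["commands"]}

```bash
mkdir -p pics; ls; python3 - <<'E'
from plant import *
import cv2,numpy as np
o=get_obs();print(o)
ims=[]
for n in ("top","side"):
    c=calibration(n);print(n,c)
    p,d=snapshot(n);np.savez(f"pics/{n}0.npz",p=p,d=d)
    cv2.imwrite(f"pics/{n}0.png",p[:,:,::-1])
print(calibration("wrist"),ctrl.grip_point_offset)
E
```

```text
pics
{'clock': 0.0, 'joint_pos': array([ 8.57782109e+01,  2.05898393e+01,  6.34075855e-01, -2.08517620e-02,
       -7.01365656e+01, -1.65079741e+01]), 'qvel': array([-0.07137053,  0.00868618,  0.04578846,  0.03494226, -0.081964  ,
       -0.01131062]), 'tau': array([-1.84541437e-03, -5.82711983e+01,  2.93053079e+01,  6.99680284e+00,
        6.86382395e-03, -1.73519720e-04]), 'tool_pos': array([0.23875883, 0.63083376, 0.2256407 ]), 'orientation': array([   4.52320759,   89.90561231, -106.21365639]), 'force': array([-0.03573295, -0.22580077,  0.01567411]), 'moment': array([0.00459438, 0.01184974, 0.01097236]), 'opening': 0.08729843305599304}
top {'mtx': array([[379.82066696,   0.        , 251.50172615],
       [  0.        , 379.82066696, 185.92441042],
       [  0.        ,   0.        ,   1.        ]]), 'T': array([[ 0.02113822,  0.99545722, -0.09283374,  0.44759791],
       [-0.99957078,  0.0229264 ,  0.01823807,  0.01636052],
       [ 0.02028356,  0.09240838,  0.99551458,  1.49209639],
       [ 0.        ,  0.        ,  0.        ,  1.        ]])}
side {'mtx': array([[492.08327592,
[... 216 characters left out ...]
596, -0.66889212,  0.72378727,  1.03302773],
       [ 0.01343118,  0.73277285,  0.68034076,  1.0330895 ],
       [ 0.        ,  0.        ,  0.        ,  1.        ]])}
{'mtx': array([[325.07379731,   0.        , 252.42149693],
       [  0.        , 325.07379731, 196.82040261],
       [  0.        ,   0.        ,   1.        ]]), 'tool_from_camera': array([[ 7.23768695e-04,  2.51718132e-01, -9.67800319e-01,
        -1.57812045e-01],
       [-4.76667724e-04,  9.67800550e-01,  2.51717835e-01,
         6.74207018e-02],
       [ 9.99999624e-01,  2.79133687e-04,  8.20449650e-04,
        -9.19789518e-05],
       [ 0.00000000e+00,  0.00000000e+00,  0.00000000e+00,
         1.00000000e+00]])} 0.0188
```

View pics/top0.png

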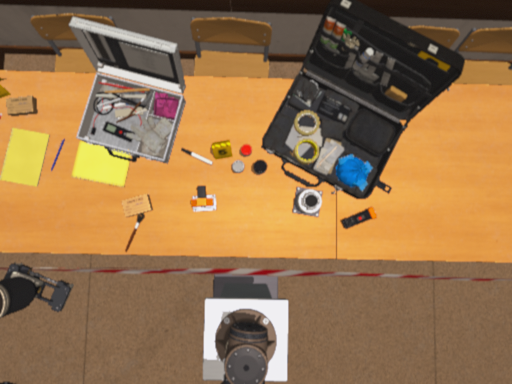

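View pics/side0.png

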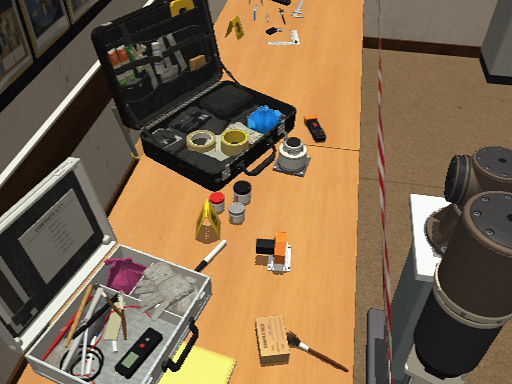

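The top view shows the canister at about (308,201), the cradle and lid at (204,202) with the handle pointing up the image to about (202,190), and the jars and tent behind at about (240,160). The side view shows the same things, with the lid at (280,245) and the handle at (265,246).

```bash
cat > h.py <<'E'
import numpy as np,cv2
from plant import *
from scipy.spatial.transform import Rotation as Ro
def toolT(o):
    T=np.eye(4);T[:3,:3]=Ro.from_euler('xyz',o['orientation'],degrees=True).as_matrix();T[:3,3]=o['tool_pos'];return T
def camT(n,o=None):
    c=calibration(n)
    return c['mtx'],(toolT(o)@c['tool_from_camera'] if n=='wrist' else c['T'])
def ray(K,T,uv,z):
    uv=np.atleast_2d(uv).astype(float)
    d=np.c_[(uv[:,0]-K[0,2])/K[0,0],-(uv[:,1]-K[1,2])/K[1,1],-np.ones(len(uv))]@T[:3,:3].T
    return T[:3,3]+d*((z-T[2,3])/d[:,2])[:,None]
def cloud(K,T,D):
    v,u=np.mgrid[:D.shape[0],:D.shape[1]]
    P=np.stack([(u-K[0,2])/K[0,0]*D,-(v-K[1,2])/K[1,1]*D,-D],-1)
    return P@T[:3,:3].T+T[:3,3]
def wrist(name,crop=None):
    o=get_obs();p,d=snapshot('wrist');cv2.imwrite(f'pics/{name}.png',p[:,:,::-1]);K,T=camT('wrist',o)
    np.savez(f'pics/{name}.npz',p=p,d=d,K=K,T=T);return o,p,d,K,T
def proj(K,T,P):
    q=(np.atleast_2d(P)-T[:3,3])@T[:3,:3]
    return np.c_[K[0,2]+K[0,0]*q[:,0]/-q[:,2],K[1,2]+K[1,1]*q[:,1]/q[:,2]]
E
python3 - <<'E'
from h import *
o=get_obs();print(toolT(o).round(3),o['joint_pos'])
for n,b in (('top',[(185,180,225,220),(290,185,328,220)]),('side',[(250,225,300,275),(270,130,315,180)])):
    z=np.load(f'pics/{n}0.npz');K,T=camT(n);P=cloud(K,T,z['d']);p=z['p'].astype(int)
    for x0,y0,x1,y1 in b:
        q=P[y0:y1,x0:x1].reshape(-1,3);c=p[y0:y1,x0:x1].reshape(-1,3)
        sp=c.max(1)-c.min(1);r,g,bl=c.T
        for nm,m in (('orange',(r>180)&(bl<70)&(g<140)&(q[:,2]>.015)),('black',(c.max(1)<60)&(q[:,2]>.02)),('grey',(sp<30)&(c.min(1)>110)),('darkplate',(sp<25)&(c.max(1)<110)&(q[:,2]<.03))):
            if m.sum()>5:
                a=q[m];print(n,(x0,y0),nm,m.sum(),'med',np.median(a,0).round(3),'min',np.percentile(a,2,axis=0).round(3),'max',np.percentile(a,98,axis=0).round(3))
E
```

```text
[[-0.     0.935 -0.354  0.239]
 [-0.001 -0.354 -0.935  0.631]
 [-1.     0.     0.002  0.226]
 [ 0.     0.     0.     1.   ]] [ 8.57765528e+01  2.05881077e+01  6.37936546e-01 -1.78866732e-02
 -7.01362699e+01 -1.65041801e+01]
top (185, 180) orange 77 med [0.515 0.158 0.076] min [0.503 0.137 0.061] max [0.528 0.216 0.089]
top (185, 180) grey 138 med [0.499 0.161 0.007] min [ 0.487  0.13  -0.001] max [0.547 0.215 0.022]
top (290, 185) black 88 med [ 0.531 -0.231  0.093] min [ 0.512 -0.251  0.021] max [ 0.594 -0.212  0.099]
top (290, 185) grey 426 med [ 0.524 -0.22   0.066] min [ 0.481 -0.273  0.005] max [ 0.578 -0.179  0.095]
top (290, 185) darkplate 73 med [ 0.519 -0.191  0.009] min [ 0.488 -0.241  0.004] max [ 0.594 -0.179  0.029]
side (250, 225) orange 134 med [0.515 0.205 0.076] min [0.503 0.159 0.063] max [0.529 0.217 0.089]
side (250, 225) black 258 med [0.557 0.192 0.06 ] min [0.534 0.169 0.035] max [0.578 0.199 0.066]
side (250, 225) grey 289 med [0.505 0.2   0.006] min [0.488 0.134 0.001] max [0.545 0.222 0.021]
side (250, 225) darkplate 12 med [0.499 0.212 0.006] min [0.489 0.136 0.002] max [0.539 0.222 0.026]
side (270, 130) black 300 med [ 0.593 -0.26   0.06 ] min [ 0.473 -0.381  0.021] max [ 0.613 -0.207  0.097]
side (270, 130) grey 246 med [ 0.528 -0.206  0.067] min [ 0.484 -0.262  0.008] max [ 0.579 -0.177  0.093]
side (270, 130) darkplate 369 med [ 0.545 -0.205  0.011] min [ 0.473 -0.399  0.002] max [ 0.602 -0.174  0.029]
```

Call:
{"op": "move_arm", "data": {
  "commands": [
    [[0,0,0,-0.12],[0,0,0,-0.12],[0,0,0,-0.12],[0,2.4,3.7,0],[0,2.4,3.7,0],[0,2.4,3.7,0],[0,2.4,3.7,0],[0,2.4,3.7,0]]
  ]
}}

```text
clock: 0.9
tool_pos: [0.3591, 0.4443, 0.2263]
orientation: [-30.4, 90.0, -120.4]
force: [0.3, 0.2, 0.5]
opening: 0.0876
```

Call:
{"op": "move_arm", "data": {
  "commands": [
    [[0,2.4,3.7,0],[0,2.4,3.7,0],[0,2.4,3.7,0],[0,2.4,3.7,0],[0,2.4,3.7,0],[0.5,2.4,3.7,0],[0.5,2,3.7,0],[0,0,0,0]]
  ]
}}

```text
clock: 1.7
tool_pos: [0.523, 0.1827, 0.2154]
orientation: [-48.6, 89.9, -138.9]
force: [0.1, -0.4, -0.0]
opening: 0.0876
```

```bash
python3 - <<'E'
from h import *
o,p,d,K,T=wrist('w1');print(o['clock'],o['tool_pos'],toolT(o)[:3,:3].round(3),o['joint_pos'].round(1))
P=cloud(K,T,d);q=P.reshape(-1,3);c=p.reshape(-1,3).astype(int);r,g,b=c.T
box=(abs(q[:,0]-.54)<.09)&(abs(q[:,1]-.18)<.09)&(d.ravel()>0)
for nm,m in (('orange',(r>150)&(b<80)&(g<150)&(q[:,2]>.03)),('orangetop',(r>150)&(b<80)&(g<150)&(q[:,2]>.08)),('blacktop',(c.max(1)<70)&(q[:,2]>.055)&(q[:,2]<.07)),('cradle',(c.max(1)-c.min(1)<35)&(c.min(1)>100)&(q[:,2]<.03))):
    m=m&box
    if m.sum()>20:
        a=q[m].astype(np.float32);print(nm,m.sum(),np.median(a,0).round(4),a.min(0).round(4),a.max(0).round(4),np.percentile(a,2,axis=0).round(4),np.percentile(a,98,axis=0).round(4),cv2.minAreaRect(a[:,:2]))
E
```

```text
1.7 [0.52296136 0.1826976  0.21535984] [[-0.002  1.    -0.006]
 [-0.002 -0.006 -1.   ]
 [-1.    -0.002  0.002]] [ 39.5   9.7 -15.6   0.  -64.8  50.1]Traceback (most recent call last):
  File "<stdin>", line 8, in <module>
cv2.error: OpenCV(4.12.0) /io/opencv/modules/imgproc/src/convhull.cpp:143: error: (-215:Assertion failed) total >= 0 && (depth == CV_32F || depth == CV_32S) in function 'convexHull'
```

View pics/w1.png

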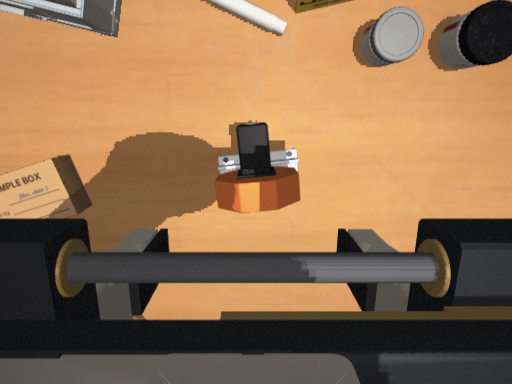

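The wrist view shows the handle at about (253,150), pointing up the image, and the orange cap at about (258,190). The cradle is turned a few degrees, and its far lip runs from (218,163) to (298,155).

```bash
python3 - <<'E'
from h import *
z=np.load('pics/w1.npz');p,d,K,T=[z[k] for k in 'pdKT']
P=cloud(K,T,d);q=P.reshape(-1,3);c=p.reshape(-1,3).astype(int);r,g,b=c.T
box=(abs(q[:,0]-.54)<.09)&(abs(q[:,1]-.18)<.09)&(d.ravel()>0)
for nm,m in (('orange',(r>90)&(b<80)&(g<150)&(q[:,2]>.04)),('orangetop',(r>90)&(b<80)&(q[:,2]>.08)),('blacktop',(c.max(1)<90)&(q[:,2]>.056)&(q[:,2]<.07)),('cradle',(c.max(1)-c.min(1)<35)&(c.min(1)>100)&(q[:,2]<.03))):
    m=m&box
    if m.sum()>20:
        a=q[m];print(nm,m.sum(),np.median(a,0).round(4),np.percentile(a,1,axis=0).round(4),np.percentile(a,99,axis=0).round(4),cv2.minAreaRect(np.float32(a[:,:2]).copy()))
E
```

```text
orange 3444 [0.5278 0.1723 0.0865] [0.5019 0.1196 0.0455] [0.5621 0.2419 0.3256] ((0.5417609214782715, 0.17970457673072815), (0.07850948721170425, 0.14394348859786987), 5.015679836273193)
orangetop 2203 [0.5319 0.1723 0.2147] [0.5033 0.1164 0.0803] [0.5617 0.2425 0.3272] ((0.5314979553222656, 0.18159446120262146), (0.1446082442998886, 0.06139884516596794), 89.7092514038086)
blacktop 1676 [0.5544 0.1811 0.0616] [0.53   0.1635 0.0589] [0.5795 0.1966 0.0665] ((0.5552043914794922, 0.18148638308048248), (0.05025658756494522, 0.037293437868356705), 5.367831230163574)
cradle 774 [0.5381 0.1581 0.0059] [0.5251 0.1327 0.0033] [0.5487 0.2211 0.0208] ((0.5364229083061218, 0.177442729473114), (0.02420625649392605, 0.09107080847024918), 1.8659188747406006)
```

Call:
{"op": "move_arm", "data": {
  "commands": [
    [[0,0,0,-0.098],[2,2.5,0.25,0],[4,2.6,0.2,0],[4,0,0,0],[4,0,0,0],[3,0,0,0],[1.4,0,0,0],[0,0,0,0]]
  ]
}}

```text
clock: 2.55
tool_pos: [0.5721, 0.1871, 0.0307]
orientation: [-61.3, 89.8, -145.8]
force: [0.5, -0.2, 0.4]
opening: 0.0877
```

```bash
python3 - <<'E'
from h import *
o,p,d,K,T=wrist('w2');print(o['clock'],o['tool_pos'],toolT(o)[:3,:3].round(3),o['force'],o['opening'])
E
```

```text
2.55 [0.57206504 0.18714819 0.0307417 ] [[-0.003  0.995  0.097]
 [-0.002  0.097 -0.995]
 [-1.    -0.003  0.002]] [ 0.47595184 -0.17580427  0.36807441] 0.087674353453837
```

View pics/w2.png

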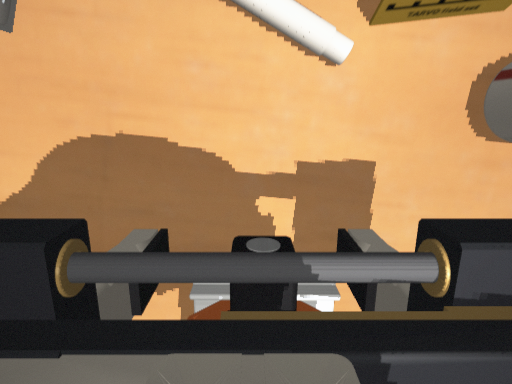

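The handle sits between the jaws at columns 231–295, and the jaw centre is at column 253. The handle is square to the jaws, about 4 mm to the right, so I shift by that and grip.

Call:
{"op": "move_arm", "data": {
  "commands": [
    [[0,0,0.42,0],[0,0,0,0]]
  ]
}}

```text
clock: 2.8
tool_pos: [0.5747, 0.1834, 0.0345]
orientation: [116.8, 89.8, 32.3]
force: [-0.4, 0.4, 0.1]
opening: 0.0876
```

Call:
{"op": "move_arm", "data": {
  "commands": [
    [[0,0,0,0],[0,0,0,0],[0,0,0,0],[0,0,0,0],[0,0,0,0],[0,0,0,0]]
  ],
  "jaw": 2.0
}}

```text
clock: 3.4
tool_pos: [0.5737, 0.183, 0.0325]
orientation: [-54.2, 90.0, -138.7]
force: [0.2, -0.5, -0.3]
opening: 0.0448
```

Call:
{"op": "move_arm", "data": {
  "commands": [
    [[-1,0,0,0],[-1,0,0,0],[-2,0,0,0],[-3,0,0,0],[-3,0,0,0],[0,0,0,0],[0,0,0,0]]
  ]
}}

```text
clock: 4.1
tool_pos: [0.574, 0.1833, 0.1339]
orientation: [127.5, 89.9, 43.0]
force: [-0.1, -0.2, -1.2]
opening: 0.0295
```

```bash
python3 - <<'E'
from h import *
o,p,d,K,T=wrist('w3');print(o['clock'],o['tool_pos'],toolT(o)[:3,:3].round(3),o['force'],o['moment'],o['opening'])
p2,d2=snapshot('side');K2,T2=camT('side')
u,v=proj(K2,T2,o['tool_pos'])[0].round().astype(int);print(u,v)
c=cv2.resize(p2[max(v-70,0):v+60,u-70:u+90],None,fx=2.5,fy=2.5)
w=cv2.resize(p,(400,300)); m=np.zeros((325,800,3),np.uint8);m[:,:400]=c[:325,:400];m[:300,400:]=w
cv2.imwrite('pics/m3.png',m[:,:,::-1]);np.savez('pics/s3.npz',p=p2,d=d2)
E
```

```text
4.1 [0.57395408 0.18332873 0.13392595] [[ 0.002  0.995  0.096]
 [ 0.002  0.096 -0.995]
 [-1.     0.002 -0.002]] [-0.13126262 -0.22536024 -1.16362424] [-0.03547568  0.0014567   0.03602961] 0.029455451277530836
259 223
```

View pics/m3.png

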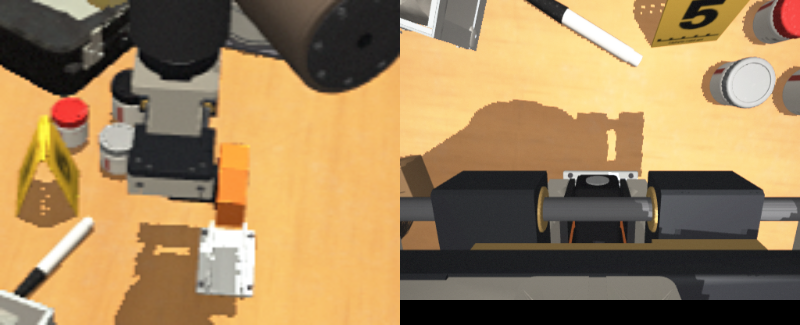

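The lid is lifted: the jaw opening is 29.5 mm, and the cap shows at (232,185) in the side crop, still on edge. I'll measure its tilt from the depth.

```bash
cat >> h.py <<'E'
def lidpose(tag=None):
    o=get_obs();Tt=toolT(o);yx=Tt[:3,1]
    for n in('side','wrist'):
        o=get_obs();p,d=snapshot(n);K,T=camT(n,o);q=cloud(K,T,d).reshape(-1,3);c=p.reshape(-1,3).astype(int);r,g,b=c.T
        rel=q-o['tool_pos'];s=rel@toolT(o)[:3,1];l=rel@toolT(o)[:3,2];h=rel[:,2]
        box=(abs(s)<.11)&(abs(l)<.07)&(h>-.12)&(h<.09)&(d.ravel()>0)
        m=box&(r>90)&(b<.35*r)&(g<.62*r)&(q[:,2]>.012)
        k=box&(c.max(1)<60)&(abs(l)<.018)&(s>-.06)&(h<.06)
        if m.sum()>20:
            a=np.c_[s,l,h][m];print(n,'orange',m.sum(),'s',np.percentile(a[:,0],[1,50,99]).round(4),'l',np.percentile(a[:,1],[1,99]).round(4),'h',np.percentile(a[:,2],[1,50,99]).round(4),cv2.minAreaRect(np.float32(a[:,[0,2]]).copy()))
        if tag:np.savez(f'pics/{tag}_{n}.npz',p=p,d=d,K=K,T=T,s=s,l=l,h=h)
E
python3 - <<'E'
from h import *
lidpose('l4')
E
```

```text
side orange 255 s [-0.0689 -0.0555 -0.0414] l [-0.0438  0.0071] h [-0.0229  0.014   0.036 ] ((-0.055162809789180756, 0.0071816351264715195), (0.028217092156410217, 0.06132961064577103), 1.7075217962265015)
wrist orange 171 s [-0.0441 -0.0433 -0.0422] l [-0.0215  0.0209] h [-0.0385 -0.0224 -0.0076] ((-0.0422600582242012, -0.02310238778591156), (0.03125341236591339, 0.0036272085271775723), 89.92182159423828)
```

Call:
{"op": "move_arm", "data": {
  "commands": [
    [[0,-0.25,0,0],[3,0,0,0],[3,0,0,0],[1,0,0,0],[1,0,0,0],[0,0,0,0]]
  ]
}}

```text
clock: 4.9
tool_pos: [0.5735, 0.1835, 0.0534]
orientation: [91.1, 89.8, 6.7]
force: [3.4, -0.5, 3.5]
opening: 0.0295
```

Call:
{"op": "move_arm", "data": {
  "commands": [
    [[0,-0.2,0,0],[0,-0.2,0,0],[-0.3,-0.2,0,0],[-0.3,-0.2,0,0],[-0.3,-0.2,0,0],[-0.3,-0.2,0,0],[0,0,0,0]]
  ]
}}

```text
clock: 5.6
tool_pos: [0.5589, 0.1816, 0.0649]
orientation: [-121.7, 90.0, 153.8]
force: [-0.3, -0.4, -1.7]
opening: 0.0296
```

```bash
python3 - <<'E'
from h import *
print(get_obs()['force'],get_obs()['moment']);lidpose('l5')
E
```

```text
[-0.3372936  -0.38843481 -1.68045295] [-0.05425962 -0.13579079  0.03255476]
side orange 279 s [-0.0716 -0.0554 -0.036 ] l [-0.0441  0.035 ] h [-0.0314  0.0242  0.0878] ((-0.054298873990774155, 0.028193306177854538), (0.12724505364894867, 0.027769990265369415), 81.67337799072266)
wrist orange 134 s [-0.0491 -0.0471 -0.0454] l [-0.0222  0.0215] h [-0.0338 -0.0222 -0.0113] ((-0.04644515737891197, -0.0226939395070076), (0.023021750152111053, 0.003312051761895418), 79.93236541748047)
```

Call:
{"op": "move_arm", "data": {
  "commands": [
    [[-0.5,-0.5,0,0],[-0.5,-0.5,0,0],[-0.42,-0.55,0,0],[-0.42,-0.55,0,0],[-0.3,-0.62,0,0],[-0.3,-0.62,0,0],[-0.2,-0.66,0,0],[-0.2,-0.66,0,0]]
  ]
}}

```text
clock: 6.5
tool_pos: [0.5123, 0.1771, 0.0931]
orientation: [-111.5, 90.0, 164.0]
force: [-0.8, 0.1, -1.8]
opening: 0.029
```

```bash
python3 - <<'E'
from h import *
print(get_obs()['force'],get_obs()['moment']);lidpose('l6')
z=np.load('pics/l6_side.npz');o=get_obs();u,v=proj(z['K'],z['T'],o['tool_pos'])[0].astype(int)
w=np.load('pics/l6_wrist.npz')['p']
m=np.zeros((300,800,3),np.uint8);m[:,:400]=cv2.resize(z['p'][v-50:v+55,u-60:u+80],(400,300));m[:,400:]=cv2.resize(w,(400,300))
cv2.imwrite('pics/m6.png',m[:,:,::-1])
E
```

```text
[-0.7633917   0.13352272 -1.8252067 ] [-0.01926658 -0.05227188 -0.01030328]
side orange 234 s [-0.07   -0.0558 -0.0356] l [-0.0447 -0.0121] h [-0.0143  0.0228  0.0894] ((-0.05373120307922363, 0.037145644426345825), (0.10853243619203568, 0.02591308392584324), 84.3717041015625)
wrist orange 133 s [-0.049  -0.0471 -0.0452] l [-0.0221  0.0215] h [-0.0339 -0.0229 -0.0113] ((-0.046080317348241806, -0.022853560745716095), (0.023310434073209763, 0.003545736661180854), 81.93559265136719)
```

View pics/m6.png

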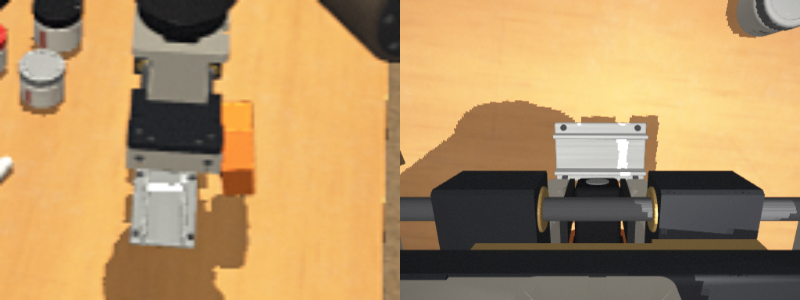

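The lid came out of the cradle with little tilt: the cap is at (238,150) in the left picture, already in front of the cradle. I'll fit the true tilt and then try again with less lift.

```bash
cat >> h.py <<'E'
def tilt(tag):
    for n in('side','wrist'):
        z=np.load(f'pics/{tag}_{n}.npz');c=z['p'].reshape(-1,3).astype(int);r,g,b=c.T;s,l,h=z['s'],z['l'],z['h']
        m=(r>90)&(b<.35*r)&(g<.62*r)&(abs(s)<.11)&(h<.05)&(h>-.12)&(z['d'].ravel()>0)&(abs(l)<.05)
        if n=='wrist': # front cap face: s against h
            m&=(abs(l)<.023)&(s<-.03)&(s>-.08)
            if m.sum()>20: print('wrist ds/dh',np.polyfit(h[m],s[m],1).round(4),m.sum())
        else:
            e=m&(l<-.03)
            if e.sum()>20:
                a=np.float32(np.c_[s,h][e]);print('side',cv2.boxPoints(cv2.minAreaRect(a)).round(4).tolist(),e.sum())
E
python3 - <<'E'
from h import *
for t in('l4','l5','l6'):print(t);tilt(t)
E
```

```text
l4
side [[-0.06960000097751617, -0.02280000038444996], [-0.04470000043511391, -0.023900000378489494], [-0.04259999841451645, 0.02449999935925007], [-0.06750000268220901, 0.025599999353289604]] 158
wrist ds/dh [-0.0088 -0.0435] 171
l5
side [[-0.07360000163316727, -0.01269999984651804], [-0.04610000178217888, -0.016200000420212746], [-0.03959999978542328, 0.03519999980926514], [-0.06710000336170197, 0.03869999945163727]] 149
wrist ds/dh [ 0.1384 -0.044 ] 134
l6
side [[-0.07119999825954437, -0.015799999237060547], [-0.04610000178217888, -0.017999999225139618], [-0.04149999842047691, 0.03449999913573265], [-0.06650000065565109, 0.03669999912381172]] 154
wrist ds/dh [ 0.1331 -0.0441] 133
```

```bash
python3 - <<'E'
from h import *
for n in('wrist','side'):
    z=np.load(f'pics/l6_{n}.npz');q=cloud(z['K'],z['T'],z['d']).reshape(-1,3);c=z['p'].reshape(-1,3).astype(int)
    ax=np.array([.995,.096]);ay=np.array([-.096,.995]);ref=np.array([.516,.177])
    S=(q[:,:2]-ref)@ax;L=(q[:,:2]-ref)@ay
    m=(abs(S)<.045)&(abs(L)<.05)&(c.max(1)-c.min(1)<40)&(c.min(1)>90)&(q[:,2]<.03)&(q[:,2]>-.005)
    print(n,'base L',np.percentile(L[m],[1,99]).round(4),'S',np.percentile(S[m],[1,99]).round(4))
    k=m&(q[:,2]>.0155)&(q[:,2]<.021)
    hist=np.histogram(S[k],bins=np.arange(-.035,.037,.002));print([(round(float(e),3),int(v)) for e,v in zip(hist[1],hist[0]) if v], np.median(q[k,2]))
    kk=k&(S>0)
    print('slope',np.polyfit(L[kk],S[kk],1) if kk.sum()>10 else 0)
E
```

```text
wrist base L [-0.0459  0.0414] S [-0.026  0.03 ]
[(-0.021, 53), (-0.019, 250), (-0.017, 306), (-0.015, 1), (0.015, 19), (0.017, 345), (0.019, 263)] 0.017277567236552466
slope [0.00499956 0.01871102]
side base L [-0.045   0.0435] S [-0.0279  0.0314]
[(-0.021, 1), (-0.019, 11), (-0.017, 13), (-0.015, 1), (0.015, 1), (0.017, 15), (0.019, 15)] 0.01773417776139774
slope [0.00310439 0.01884338]
```

Call:
{"op": "move_arm", "data": {
  "commands": [
    [[0,2.2,0,0],[0,2.2,0,0],[0,2.2,0,0],[0,0,0,0],[1.5,0,0,0],[1.5,0,0,0],[0,0,0,0]]
  ]
}}

```text
clock: 7.3
tool_pos: [0.5768, 0.1825, 0.0607]
orientation: [-67.4, 89.8, -151.9]
force: [-0.2, -1.4, -2.0]
opening: 0.03
```

Call:
{"op": "move_arm", "data": {
  "commands": [
    [[0.8,0,0,0],[0.8,0,0,0],[0.7,0,0,0],[0,0,0,0]]
  ]
}}

```text
clock: 7.7
tool_pos: [0.5814, 0.1845, 0.0413]
orientation: [100.4, 89.7, 16.0]
force: [3.4, -0.9, 6.2]
opening: 0.0298
```

```bash
python3 - <<'E'
from h import *
o=get_obs();print(o['tool_pos'],o['force'],o['moment'],(o['tool_pos'][:2]-[.516,.177])@[.995,.096]);lidpose('l7');tilt('l7')
E
```

```text
[0.5813869  0.18445406 0.04131437] [ 3.43021697 -0.89134163  6.24696984] [-0.30925384 -1.28284903  0.06543776] 0.06577555431230295
side orange 298 s [-0.074  -0.0568 -0.0368] l [-0.0434  0.0381] h [-0.0272  0.027   0.0882] ((-0.05305682122707367, 0.02978435531258583), (0.1217561662197113, 0.03535889834165573), 83.65087127685547)
wrist orange 58 s [-0.0508 -0.0495 -0.048 ] l [-0.0226  0.022 ] h [-0.0248 -0.0207 -0.0155] ((-0.04952170327305794, -0.02006208710372448), (0.009980680420994759, 0.001383820315822959), 73.76653289794922)
side [[-0.07590000331401825, -0.006500000134110451], [-0.048900000751018524, -0.012900000438094139], [-0.03689999878406525, 0.03819999843835831], [-0.06390000134706497, 0.04450000077486038]] 145
wrist ds/dh [ 0.2219 -0.045 ] 58
```

```bash
python3 - <<'E'
from h import *
z=np.load('pics/w1.npz');q=cloud(z['K'],z['T'],z['d']).reshape(-1,3)
for nm,a in(('w1',q),('top',cloud(*camT('top'),np.load('pics/top0.npz')['d']).reshape(-1,3))):
    m=(a[:,0]>.585)&(a[:,0]<.76)&(abs(a[:,1]-.18)<.13)&(a[:,2]>.009)&(a[:,2]<.12)
    H=np.zeros((9,13),int)
    i=((a[m,0]-.585)/.02).astype(int);j=((.31-a[m,1])/.02).astype(int);hz=(a[m,2]*1000).astype(int)
    ok=(i<9)&(j<13);np.maximum.at(H,(i[ok],j[ok]),hz[ok]);print(nm);print(H[::-1])
E
```

```text
w1
[[ 0  0  0  0  0  0  0  0  0  0  0  0  0]
 [ 0  0  0  0  0  0  0  0  0  0  0  0  0]
 [ 0  0  0  0  0  0  0  0  0  0  0  0  0]
 [ 0  0  0  0 15 17 16 15 19 17 10  0  0]
 [ 0  0  0  0  0 13 16 16 14  0  0  0 43]
 [ 0  0  0  0  0  0  0  0  0  0  0  0 43]
 [ 0  0  0  0  0  0  0  0  0  0  0  0 42]
 [ 0  0  0  0  0  0  0  0  0  0  0  0  0]
 [ 0  0  0  0  0  0  0  0  0  0  0  0  0]]
top
[[79  9  0  0  0  0  0  0 31 60 70 72  0]
 [75  0 17  9  0  0  0  0 92 93 93 94  0]
 [77  0 17 20 20 18  0  0 94 87 83 77  0]
 [ 0  0  9  0 19 24 21 18 41 36 19  9  0]
 [ 0  0  0  0  0  0 18 22 18  0  0  0 49]
 [ 0  0  0  0  0  0  0  0  9  0  0  0 48]
 [ 0  0  0  0  0 13  0  0  0  0  0  0 47]
 [ 0  0  0  0  0  0  0  9  9  0  0 10  0]
 [ 0  0  0  0  0  0  0  0  0  0  0  0 10]]
```

Call:
{"op": "move_arm", "data": {
  "commands": [
    [[-2,0,0,0],[-2,0,0,0],[0,2,0,0],[0,2.2,0,0],[2,0,0,0],[2,0,0,0],[0.6,0,0,0],[0,0,0,0]]
  ]
}}

```text
clock: 8.6
tool_pos: [0.6211, 0.1876, 0.0341]
orientation: [61.7, 90.0, -22.7]
force: [1.8, -0.1, 1.0]
opening: 0.0301
```

```bash
cat >> h.py <<'E'
def st(tag):
    o=get_obs();print(o['tool_pos'].round(4),o['force'].round(1),o['moment'].round(2),'s,L',((o['tool_pos'][:2]-[.516,.177])@[[.995,-.096],[.096,.995]]).round(4));lidpose(tag);tilt(tag)
E
python3 -c "
from h import *
st('l8')"
```

```text
[0.6211 0.1876 0.0341] [ 1.8 -0.1  1. ] [-0.24 -0.66  0.06] s,L [0.1056 0.0005]
side orange 339 s [-0.0757 -0.057  -0.0352] l [-0.0433  0.0394] h [-0.0214  0.0254  0.083 ] ((-0.047166384756565094, 0.031074650585651398), (0.11654137074947357, 0.03740349039435387), 76.39645385742188)
wrist orange 37 s [-0.0513 -0.0502 -0.0487] l [-0.0226  0.0219] h [-0.0224 -0.0199 -0.016 ] ((-0.049906350672245026, -0.018901707604527473), (0.007280560210347176, 0.000908432702999562), 72.71126556396484)
side [[-0.07540000230073929, -0.00570000009611249], [-0.04809999838471413, -0.01269999984651804], [-0.03460000082850456, 0.04039999842643738], [-0.061900001019239426, 0.04729999974370003]] 155
wrist ds/dh [ 0.2609 -0.045 ] 68
```

Call:
{"op": "move_arm", "data": {
  "commands": [
    [[0,-0.4,0,0],[0,-0.4,0,0],[-0.3,-0.3,0,0],[-0.3,-0.3,0,0],[-0.4,-0.2,0,0],[-0.4,-0.2,0,0],[0,0,0,0]]
  ]
}}

```text
clock: 9.4
tool_pos: [0.6062, 0.1871, 0.0513]
orientation: [105.5, 89.5, 21.1]
force: [10.5, -2.1, 2.9]
opening: 0.0298
```

```bash
python3 -c "
from h import *
st('l9')"
```

```text
[0.6062 0.1871 0.0513] [10.5 -2.1  2.9] [-0.85 -4.3   0.08] s,L [0.0907 0.0014]
side orange 253 s [-0.0669 -0.0529 -0.0379] l [-0.0435  0.0186] h [-0.0192  0.0185  0.0396] ((-0.052072472870349884, 0.01093238778412342), (0.0629715695977211, 0.03055798076093197), 89.68081665039062)
wrist orange 149 s [-0.0431 -0.042  -0.0409] l [-0.0214  0.0207] h [-0.0368 -0.0208 -0.0055] ((-0.04199241101741791, -0.021327152848243713), (0.03268907591700554, 0.0018757105572149158), 87.49828338623047)
side [[-0.06689999997615814, 0.02850000001490116], [-0.06599999964237213, -0.020500000566244125], [-0.04010000079870224, -0.019999999552965164], [-0.04089999943971634, 0.028999999165534973]] 141
wrist ds/dh [ 0.0406 -0.0412] 149
```

Call:
{"op": "move_arm", "data": {
  "commands": [
    [[0,0.3,0,0],[0.6,0,0,0],[0,-0.4,0,0],[0,-0.4,0,0],[-0.4,-0.4,0,0],[-0.5,-0.3,0,0],[-0.4,-0.4,0,0],[0,0,0,0]]
  ]
}}

```text
clock: 10.3
tool_pos: [0.5934, 0.1867, 0.0601]
orientation: [104.8, 89.1, 20.5]
force: [16.7, -2.1, 10.3]
opening: 0.0296
```

```bash
python3 -c "
from h import *
st('l10')"
```

```text
[0.5934 0.1867 0.0601] [16.7 -2.1 10.3] [-1.25 -6.55 -0.03] s,L [0.0779 0.0022]
side orange 257 s [-0.0651 -0.0476 -0.0314] l [-0.0431  0.0285] h [-0.0321  0.0108  0.0319] ((-0.04937683790922165, 0.012445468455553055), (0.0322088897228241, 0.12297844141721725), 4.139961242675781)
wrist orange 46 s [-0.0376 -0.036  -0.0335] l [-0.0202  0.0197] h [-0.0205 -0.0062  0.0011] ((-0.035417135804891586, -0.00979506503790617), (0.0018706578994169831, 0.022213732823729515), 7.9053874015808105)
side [[-0.06430000066757202, 0.01979999989271164], [-0.05719999969005585, -0.03139999881386757], [-0.03180000185966492, -0.027899999171495438], [-0.039000000804662704, 0.02329999953508377]] 142
wrist ds/dh [-0.1627 -0.037 ] 46
```

Call:
{"op": "move_arm", "data": {
  "commands": [
    [[0,-0.4,0,0],[-0.3,-0.4,0,0],[-0.3,-0.4,0,0],[-0.4,-0.4,0,0],[-0.4,-0.4,0,0],[0,0,0,0]]
  ]
}}

```text
clock: 11.0
tool_pos: [0.5716, 0.1844, 0.0735]
orientation: [106.7, 89.3, 22.4]
force: [11.2, -1.6, 12.1]
opening: 0.0299
```

```bash
python3 -c "
from h import *
st('l11')"
```

```text
[0.5716 0.1844 0.0735] [11.2 -1.6 12.1] [-0.8  -4.41  0.  ] s,L [0.0561 0.002 ]
side orange 357 s [-0.0638 -0.0425 -0.0079] l [-0.0436  0.0174] h [-0.0511 -0.0041  0.0196] ((-0.04302904009819031, 0.012470908463001251), (0.04501447081565857, 0.14611904323101044), 11.68057632446289)
wrist orange 651 s [-0.0362 -0.0346 -0.033 ] l [-0.0195  0.0191] h [-0.0019  0.001   0.0039] ((-0.0346466489136219, 0.0007124720141291618), (0.0035061859525740147, 0.007181042805314064), 16.409879684448242)
side [[-0.06360000371932983, 0.0019000000320374966], [-0.035100001841783524, -0.05130000039935112], [-0.011500000022351742, -0.038600001484155655], [-0.04010000079870224, 0.014600000344216824]] 161
wrist ds/dh [-0.355  -0.0342] 651
```

Call:
{"op": "move_arm", "data": {
  "commands": [
    [[-0.2,-0.4,0,0],[-0.2,-0.5,0,0],[-0.2,-0.5,0,0],[-0.15,-0.5,0,0],[-0.1,-0.5,0,0],[-0.05,-0.6,0,0],[0,-0.6,0,0],[0,0,0,0]]
  ]
}}

```text
clock: 11.9
tool_pos: [0.5331, 0.1804, 0.0811]
orientation: [111.3, 89.6, 26.9]
force: [3.8, 0.8, 13.7]
opening: 0.0301
```

```bash
python3 -c "
from h import *
st('l12')"
```

```text
[0.5331 0.1804 0.0811] [ 3.8  0.8 13.7] [-0.11 -1.59  0.01] s,L [0.0173 0.0017]
side orange 382 s [-0.0525 -0.0141  0.0271] l [-0.0435  0.0096] h [-0.0542 -0.0277 -0.0081] ((-0.012433581054210663, -0.03351224586367607), (0.030226116999983788, 0.08411723375320435), 59.27085876464844)
wrist orange 3898 s [-0.0384  0.0044  0.0322] l [-0.039   0.0308] h [-0.047  -0.0317  0.0079] ((0.003919137641787529, 0.019649889320135117), (0.11799340695142746, 0.08041002601385117), 74.15086364746094)
side [[-0.04740000143647194, -0.027799999341368675], [0.0026000000070780516, -0.06210000067949295], [0.01899999938905239, -0.03830000013113022], [-0.03099999949336052, -0.004000000189989805]] 184
wrist ds/dh [-0.9468 -0.0403] 1050
```

Call:
{"op": "move_arm", "data": {
  "commands": [
    [[0.05,-0.5,0,0],[0.1,-0.5,0,0],[0.1,-0.5,0,0],[0.15,-0.5,0,0],[0.2,-0.5,0,0],[0,0,0,0]]
  ]
}}

```text
clock: 12.6
tool_pos: [0.5068, 0.1778, 0.0746]
orientation: [119.4, 89.7, 35.0]
force: [-2.7, 1.2, 18.1]
opening: 0.0295
```

```bash
python3 -c "
from h import *
st('l13')"
```

```text
[0.5068 0.1778 0.0746] [-2.7  1.2 18.1] [ 0.56  0.64 -0.01] s,L [-0.0091  0.0017]
side orange 374 s [-0.0352  0.0043  0.043 ] l [-0.0432 -0.0087] h [-0.0533 -0.0282 -0.0153] ((0.005691990256309509, -0.034295860677957535), (0.031509608030319214, 0.08152885735034943), 77.72933959960938)
wrist orange 5134 s [-0.0318  0.0242  0.043 ] l [-0.0397  0.0386] h [-0.0326 -0.0277 -0.0143] ((0.01886950433254242, 0.023696135729551315), (0.10252746194601059, 0.08187169581651688), 76.17377471923828)
side [[-0.029100000858306885, -0.04280000180006027], [0.03020000085234642, -0.055399999022483826], [0.03669999912381172, -0.024800000712275505], [-0.022700000554323196, -0.012299999594688416]] 197
wrist ds/dh [ 0.099  -0.0298] 203
```

Call:
{"op": "move_arm", "data": {
  "commands": [
    [[-2,0,0,0],[-2,0,0,0],[0,0,3.4,0],[0,0,3.4,0],[0,0,3.4,0],[0,0,3.4,0],[2,0,0,0],[2,0,0,0]]
  ]
}}

```text
clock: 13.5
tool_pos: [0.5176, 0.0399, 0.0714]
orientation: [-126.8, 89.9, 148.6]
force: [0.7, -0.1, -1.5]
opening: 0.0296
```

Call:
{"op": "move_arm", "data": {
  "commands": [
    [[1,0,0,0],[0.3,0,0,0],[0.2,0,0,0],[0,0,0,0]]
  ]
}}

```text
clock: 13.9
tool_pos: [0.5164, 0.04, 0.0591]
orientation: [-63.3, 89.7, -147.7]
force: [-16.3, -2.4, 32.0]
opening: 0.0298
```

```bash
python3 -c "
from h import *
st('l14')"
```

```text
[0.5164 0.04   0.0591] [-16.3  -2.4  32. ] [-1.28  5.64 -0.1 ] s,L [-0.0128 -0.1364]
side orange 341 s [-0.036   0.0022  0.0433] l [-0.0439  0.0052] h [-0.0457 -0.0272 -0.0139] ((0.00496567040681839, -0.03033497929573059), (0.0333702526986599, 0.0823921337723732), 83.67646026611328)
wrist orange 5297 s [-0.0322  0.0251  0.0422] l [-0.0396  0.0381] h [-0.0324 -0.0275 -0.0137] ((0.03033047914505005, 0.003934554755687714), (0.11228448152542114, 0.07338456809520721), 49.679908752441406)
side [[-0.02969999983906746, -0.039400000125169754], [0.0210999995470047, -0.06650000065565109], [0.04100000113248825, -0.029100000858306885], [-0.009800000116229057, -0.0020000000949949026]] 174
wrist ds/dh [-0.0535 -0.0322] 231
```

Call:
{"op": "move_arm", "data": {
  "commands": [
    [[-0.2,0,0,0],[-0.15,0,0,0],[0,0,0,0]]
  ]
}}

```text
clock: 14.3
tool_pos: [0.5188, 0.0414, 0.0605]
orientation: [173.6, 90.0, 89.1]
force: [0.2, 0.3, -1.9]
opening: 0.0294
```

Call:
{"op": "move_arm", "data": {
  "commands": [
    [[0,0,0,0],[0,0,0,0],[0,0,0,0],[0,0,0,0],[0,0,0,0],[0,0,0,0],[0,0,0,0]]
  ],
  "jaw": 7.0
}}

```text
clock: 15.0
tool_pos: [0.519, 0.0411, 0.0605]
orientation: [102.1, 90.0, 17.6]
force: [0.3, 0.1, 0.8]
opening: 0.0699
```

Call:
{"op": "move_arm", "data": {
  "commands": [
    [[-3,0,0,0],[-4,0,0,0],[-4,-1,0,0],[-4,-2,0,0],[0,0,0,0]]
  ]
}}

```text
clock: 15.5
tool_pos: [0.4904, 0.0387, 0.2163]
orientation: [104.4, 89.5, 20.0]
force: [1.0, 0.7, 0.5]
opening: 0.0702
```

```bash
python3 - <<'E'
from h import *
o,p,d,K,T=wrist('w15');print(o['clock'],o['tool_pos'],toolT(o)[:3,:3].round(3),o['force'],o['opening'])
E
```

```text
15.5 [0.4904137  0.03866674 0.21632101] [[ 0.009  0.995  0.097]
 [ 0.003  0.097 -0.995]
 [-1.     0.009 -0.002]] [0.98480156 0.74652663 0.45760067] 0.07018355166655614
```

View pics/w15.png

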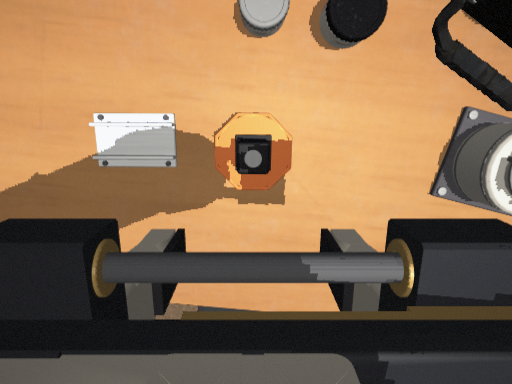

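The lid stands upright on the desk by itself. The handle top is at (253,153), the octagon is centred at about (253,150), and the canister plate is at the right edge.

```bash
python3 - <<'E'
from h import *
z=np.load('pics/w15.npz');p,d,K,T=[z[k] for k in 'pdKT'];o=get_obs()
q=cloud(K,T,d).reshape(-1,3);c=p.reshape(-1,3).astype(int)
v,u=np.mgrid[:384,:512];near=(abs(u-253)<35).ravel()&(abs(v-153)<35).ravel()
m=near&(q[:,2]>.072)&(q[:,2]<.085)
a=np.float32(q[m][:,:2]);R=cv2.minAreaRect(a);print(m.sum(),np.median(q[m,2]),R)
orng=(abs(u-253)<60).ravel()&(abs(v-150)<60).ravel()&(c[:,0]>90)&(c[:,2]<.3*c[:,0])&(q[:,2]>.022)&(q[:,2]<.034)
print('cap top',orng.sum(),np.median(q[orng,2]),cv2.minEnclosingCircle(np.float32(q[orng][:,:2]).copy()))
rel=np.array([*R[0],0])-o['tool_pos'];Tt=toolT(o);print('dy,dz cm',(rel@Tt[:3,1]*100).round(2),(rel@Tt[:3,2]*100).round(2))
h=cv2.convexHull(a)[:,0];ap=cv2.approxPolyDP(cv2.convexHull(a),.006,True)[:,0];print(ap)
for i in range(len(ap)):
    e=ap[(i+1)%len(ap)]-ap[i];print(np.degrees(np.arctan2(e[1],e[0])).round(1),np.linalg.norm(e).round(4))
g=(c.max(1)<110)&(c.max(1)-c.min(1)<30);w=(u.ravel()>430)
k=w&(q[:,2]>.004)&(q[:,2]<.012);print('plate pts',k.sum(),cv2.minAreaRect(np.float32(q[k][:,:2]).copy()))
E
```

```text
1055 0.0774928546235586 ((0.5190282464027405, 0.041520848870277405), (0.029451442882418633, 0.029705192893743515), 5.095676898956299)
cap top 1670 0.027583957053905622 ((0.5153180956840515, 0.041496966034173965), 0.042121756821870804)
dy,dz cm 2.8 0.04
[[0.5340213  0.02919592]
 [0.5314153  0.05654509]
 [0.50472033 0.05515652]
 [0.50557667 0.0271114 ]]
95.4 0.0275
-177.0 0.0267
-88.3 0.0281
4.2 0.0285
plate pts 2439 ((0.571602463722229, -0.19336770474910736), (0.23427654802799225, 0.09042273461818695), 16.152450561523438)
```

Call:
{"op": "move_arm", "data": {
  "commands": [
    [[3,2.8,0,0],[4,0,0,0],[4,0,0,0],[4,0,0,0],[2,0,0,0],[1,0,0,0],[0,0,0,0]]
  ]
}}

```text
clock: 16.25
tool_pos: [0.5161, 0.0404, 0.0295]
orientation: [-67.3, 89.8, -151.7]
force: [-0.4, 0.5, 1.1]
opening: 0.07
```

Call:
{"op": "move_arm", "data": {
  "commands": [
    [[0,0,0,0],[0,0,0,0],[0,0,0,0],[0,0,0,0],[0,0,0,0],[0,0,0,0],[0,0,0,0],[0,0,0,0]]
  ],
  "jaw": 2.0
}}

```text
clock: 17.05
tool_pos: [0.5171, 0.041, 0.0306]
orientation: [102.4, 90.0, 18.0]
force: [-0.1, -0.1, 2.2]
opening: 0.03
```

Call:
{"op": "move_arm", "data": {
  "commands": [
    [[-1,0,0,0],[-3,0,0,0],[-4,0,0,0],[-4,0,0,0],[-1,-2,4,0],[0,-3,4,0],[0,-3,4,0],[0,0,0,0]]
  ]
}}

```text
clock: 17.85
tool_pos: [0.4448, -0.0895, 0.1608]
orientation: [-104.9, 89.9, 170.4]
force: [0.4, -0.0, -1.3]
opening: 0.0299
```

```bash
python3 - <<'E'
from h import *
o,p,d,K,T=wrist('w16');print(o['clock'],o['tool_pos'],toolT(o)[:3,:3].round(3),o['force'],o['opening'],o['joint_pos'].round(1))
E
```

```text
17.85 [ 0.44480818 -0.08948219  0.16078148] [[-0.002  0.996  0.092]
 [ 0.     0.092 -0.996]
 [-1.    -0.002 -0.   ]] [ 0.42721803 -0.00256666 -1.29025377] 0.029887943972621546 [ 13.6   2.7 -31.5  -0.  -55.9  81.7]
```

View pics/w16.png

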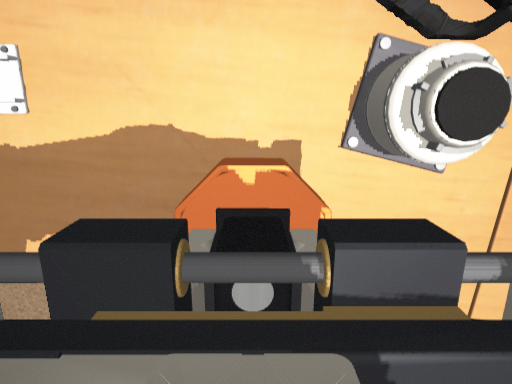

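The lid is held square by the handle. The canister shows at upper right: seal disc at (473,103), plate corners at (385,37), (343,147) and (440,170), so the plate is turned by some degrees.

```bash
cat >> h.py <<'E'
def canister(z):
    p,d,K,T=[z[k] for k in 'pdKT'];q=cloud(K,T,d).reshape(-1,3);c=p.reshape(-1,3).astype(int)
    near=(np.hypot(q[:,0]-.53,q[:,1]+.23)<.085)&(d.ravel()>0)
    pl=near&(q[:,2]>.004)&(q[:,2]<.0125);a=np.float32(q[pl][:,:2])
    ap=cv2.approxPolyDP(cv2.convexHull(a),.005,True)[:,0]
    print('plate',pl.sum(),cv2.minAreaRect(a),ap.round(4).tolist())
    for i in range(len(ap)):
        e=ap[(i+1)%len(ap)]-ap[i];print('  edge',np.degrees(np.arctan2(e[1],e[0])).round(1),np.linalg.norm(e).round(4))
    for lo,hi,nm,b in((.088,.1,'seal',(c.max(1)<70)),(.086,.1,'rim+seal',c.max(1)>=0),(.062,.07,'body',c.max(1)>=0)):
        m=near&(q[:,2]>lo)&(q[:,2]<hi)&b
        if m.sum()>30:
            cc=cv2.minEnclosingCircle(np.float32(q[m][:,:2]).copy());print(nm,m.sum(),np.median(q[m,2]).round(4),np.round(cc[0],4),np.round(cc[1],4))
E
python3 - <<'E'
from h import *
canister(np.load('pics/w16.npz'))
for n in('top','side'):
    z=np.load(f'pics/{n}0.npz');K,T=camT(n);print(n);canister(dict(p=z['p'],d=z['d'],K=K,T=T))
E
```

```text
plate 3305 ((0.5394248366355896, -0.23053303360939026), (0.10424845665693283, 0.12231189012527466), 81.07282257080078) [[0.6061999797821045, -0.19290000200271606], [0.4875999987125397, -0.1712000072002411], [0.47189998626708984, -0.27129998803138733], [0.5881999731063843, -0.23309999704360962]]
  edge 169.6 0.1205
  edge -98.9 0.1013
  edge 18.2 0.1224
  edge 66.0 0.044
seal 4229 0.0934 [ 0.5303 -0.2288] 0.0245
rim+seal 5760 0.0931 [ 0.53   -0.2289] 0.0295
body 3813 0.0653 [ 0.53   -0.2291] 0.0449
top
plate 238 ((0.5332810282707214, -0.2330767959356308), (0.16123847663402557, 0.1531902551651001), 53.758296966552734) [[0.611299991607666, -0.24950000643730164], [0.5898000001907349, -0.1746000051498413], [0.5575000047683716, -0.15109999477863312], [0.5181000232696533, -0.147599995136261], [0.48339998722076416, -0.17149999737739563], [0.4456000030040741, -0.2231999933719635], [0.45019999146461487, -0.2581000030040741], [0.47429999709129333, -0.2897999882698059], [0.5490999817848206, -0.30469998717308044], [0.5843999981880188, -0.2928999960422516]]
  edge 106.0 0.078
  edge 143.9 0.0399
 
[... 274 characters left out ...]
0.0446
side
plate 235 ((0.5229807496070862, -0.2104279100894928), (0.15526436269283295, 0.11039482802152634), 19.88701820373535) [[0.5738000273704529, -0.16419999301433563], [0.5360000133514404, -0.1469999998807907], [0.46889999508857727, -0.17820000648498535], [0.44679999351501465, -0.2231999933719635], [0.46880000829696655, -0.28870001435279846], [0.5789999961853027, -0.24889999628067017], [0.602400004863739, -0.20180000364780426]]
  edge 155.5 0.0415
  edge -155.1 0.074
  edge -116.2 0.0502
  edge -71.4 0.0691
  edge 19.9 0.1173
  edge 63.6 0.0525
  edge 127.3 0.0473
seal 101 0.0936 [ 0.5336 -0.2275] 0.0282
rim+seal 169 0.0927 [ 0.5266 -0.2247] 0.0321
body 161 0.066 [ 0.531 -0.227] 0.0461
```

```bash
python3 - <<'E'
from h import *
z=np.load('pics/w16.npz');p,d,K,T=[z[k] for k in 'pdKT']
P=ray(K,T,[(385,37),(343,147),(440,170)],.008);print(P.round(4))
for a,b in((0,1),(1,2)):
    e=P[b]-P[a];print(np.degrees(np.arctan2(e[1],e[0])),np.linalg.norm(e))
q=cloud(K,T,d);c=p.astype(int);sat=c.max(2)-c.min(2)
m=((sat<40)&(c.max(2)<140)&(q[...,2]>.003)&(q[...,2]<.0125)&(np.hypot(q[...,0]-.53,q[...,1]+.229)<.08)).astype(np.uint8)
m=cv2.morphologyEx(m,cv2.MORPH_OPEN,np.ones((3,3)));a=np.float32(q[m>0][:,:2]);print(m.sum(),cv2.minAreaRect(a))
# left side boundary per row; bottom boundary per column
r=[(np.flatnonzero(m[y])[0],y) for y in range(55,140) if m[y].any()]
b=[(x,np.flatnonzero(m[:,x])[-1]) for x in range(355,430) if m[:,x].any()]
for L in(r,b):
    W=ray(K,T,np.float32(L),.008)[:,:2].astype(np.float32);l=cv2.fitLine(W,cv2.DIST_HUBER,0,.01,.01).ravel()
    n=np.array([-l[1],l[0]]);print('edge',np.degrees(np.arctan2(l[1],l[0])),'dist from centre',(np.array([.53,-.229])-l[2:])@n)
E
```

```text
[[ 0.5859 -0.1925  0.008 ]
 [ 0.4879 -0.1714  0.008 ]
 [ 0.4747 -0.2683  0.008 ]]
167.8598115112404 0.10019082987628677
-97.77641028339416 0.09775108287280859
1392 ((0.5216211080551147, -0.20291556417942047), (0.14010748267173767, 0.0737590491771698), 24.535179138183594)
edge -9.284078 dist from centre -0.05232525572799626
edge -5.0663524 dist from centre -0.02622434110673951
```

```bash
python3 - <<'E'
from h import *
z=np.load('pics/w16.npz');p,d,K,T=[z[k] for k in 'pdKT'];Tt=toolT(get_obs())
q=cloud(K,T,d).reshape(-1,3);c=p.reshape(-1,3).astype(int)
r=(q-Tt[:3,3])@Tt[:3,:3];o=(c[:,0]>90)&(c[:,2]<.3*c[:,0])&(c[:,1]<.62*c[:,0])&(abs(r[:,2])<.06)&(abs(r[:,1])<.06)&(r[:,0]>-.02)&(r[:,0]<.03)
R=r[o];print('orange',o.sum(),np.percentile(R,[1,50,99],axis=0).round(4))
t=R[abs(R[:,2])<.012];t=t[t[:,0]<.006];print('cap top far edge y',np.percentile(t[:,1],[90,98,99.5]).round(4))
k=(c.max(1)<60)&(abs(r[:,2])<.014)&(r[:,0]>-.06)&(r[:,0]<0)&(r[:,1]>0)&(r[:,1]<.04)
H=r[k];print('handle',k.sum(),np.percentile(H,[1,50,99],axis=0).round(4))
print((np.array([.53,-.229])-Tt[:2,3]))
E
```

```text
orange 5818 [[ 0.002   0.0072 -0.0367]
 [ 0.0035  0.0238  0.0007]
 [ 0.0206  0.0403  0.035 ]]
cap top far edge y [0.0347 0.0401 0.0402]
handle 2515 [[-0.0472  0.0003 -0.0135]
 [-0.0272  0.0141  0.0002]
 [-0.0001  0.0171  0.0137]]
[ 0.08305569 -0.14082625]
```

Call:
{"op": "move_arm", "data": {
  "commands": [
    [[0,0,0,0.129],[0,0,0,0.129],[0,2.6,3,0],[0,2.6,3,0],[0,2.6,3,0],[0,2.7,3.3,0],[0,0,0,0],[0,0,0,0]]
  ]
}}

```text
clock: 18.7
tool_pos: [0.533, -0.2249, 0.1597]
orientation: [-91.8, 89.9, 168.8]
force: [-0.9, 0.0, -2.6]
opening: 0.0297
```

```bash
cat >> h.py <<'E'
def where():
    o=get_obs();Tt=toolT(o);e=np.array([.529,-.2288,0])-Tt[:3,3]
    print(o['clock'],o['tool_pos'].round(4),'yaw',np.degrees(np.arctan2(Tt[1,1],Tt[0,1])).round(2),'need dy,dz cm',(e@Tt[:3,1]*100).round(2),(e@Tt[:3,2]*100).round(2),'base',(Tt[2,3]-.0306).round(4),o['force'].round(1),o['moment'].round(2),o['opening'],o['joint_pos'][5])
E
python3 - <<'E'
from h import *
where();where()
o,p,d,K,T=wrist('w17')
q=cloud(K,T,d);c=p.astype(int);sat=c.max(2)-c.min(2)
m=((sat<40)&(c.max(2)<140)&(q[...,2]>.003)&(q[...,2]<.0125)&(np.hypot(q[...,0]-.53,q[...,1]+.229)<.08))
W=q[m][:,:2];ys=W-[.53,-.229]
for th in np.radians(range(-14,-3)):
    R=np.array([[np.cos(th),-np.sin(th)],[np.sin(th),np.cos(th)]]);v=ys@R;print(round(np.degrees(th)),len(v),np.percentile(v,[1,99],axis=0).round(4).tolist())
E
```

```text
18.7 [ 0.533  -0.2249  0.1597] yaw -9.36 need dy,dz cm -0.31 0.45 base 0.1291 [-0.9  0.  -2.6] [0.06 0.06 0.04] 0.029711126404617115 84.17235202418723
18.7 [ 0.533  -0.2249  0.1597] yaw -9.36 need dy,dz cm -0.31 0.45 base 0.1291 [-0.9  0.  -2.6] [0.06 0.06 0.04] 0.029711126404617115 84.17235202418723
-14 654 [[0.0095, -0.0429], [0.0551, 0.054]]
-13 654 [[0.0104, -0.0433], [0.0544, 0.0533]]
-12 654 [[0.0113, -0.0438], [0.0537, 0.0527]]
-11 654 [[0.0121, -0.0445], [0.0529, 0.0521]]
-10 654 [[0.013, -0.045], [0.0522, 0.0517]]
-9 654 [[0.0139, -0.0456], [0.0518, 0.0511]]
-8 654 [[0.0147, -0.0459], [0.0521, 0.0505]]
-7 654 [[0.0156, -0.0463], [0.0527, 0.0501]]
-6 654 [[0.0162, -0.0466], [0.0534, 0.0498]]
-5 654 [[0.0166, -0.047], [0.0541, 0.0493]]
-4 654 [[0.0168, -0.0476], [0.0549, 0.0489]]
```

View pics/w17.png

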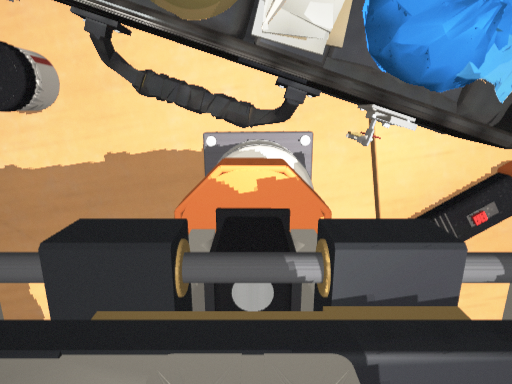

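The far side of the plate, from (205,133) to (312,133), is square to the tool. Its middle is about 5 px right of the jaw centre, which agrees with the 4–5 mm correction the pose reading gives.

Call:
{"op": "move_arm", "data": {
  "commands": [
    [[0,-0.3,0.45,0],[0,0,0,0],[0,0,0,0]]
  ]
}}

```text
clock: 19.05
tool_pos: [0.5289, -0.2279, 0.161]
orientation: [97.6, 90.0, -1.6]
force: [0.1, -0.5, -2.0]
opening: 0.0297
```

```bash
python3 - <<'E'
from h import *
where()
o,p,d,K,T=wrist('w18');where()
q=cloud(K,T,d);c=p.astype(int);sat=c.max(2)-c.min(2);Tt=toolT(o)
m=((sat<40)&(c.max(2)<140)&(q[...,2]>.003)&(q[...,2]<.0125)&(np.hypot(q[...,0]-.53,q[...,1]+.229)<.08))
v,u=np.nonzero(m);top=(v<165);print('plate u',u[top].min(),u[top].max())
r=(q[m]-Tt[:3,3])@Tt[:3,:3];print('plate in tool y,z',np.percentile(r[:,1:],[.5,99.5],axis=0).round(4),'want y max .053, z -.052 .052')
E
```

```text
19.05 [ 0.5289 -0.2279  0.161 ] yaw -9.22 need dy,dz cm 0.01 0.08 base 0.1304 [ 0.1 -0.5 -2. ] [ 0.02 -0.03  0.06] 0.029749499237363503 84.64059153777374
19.1 [ 0.529 -0.228  0.161] yaw -9.23 need dy,dz cm -0.0 0.08 base 0.1304 [-0.7  1.2 -1.8] [ 0.01 -0.   -0.06] 0.02987541217064063 84.6380166767845
plate u 200 304
plate in tool y,z [[ 0.0092 -0.0504]
 [ 0.0634  0.0493]] want y max .053, z -.052 .052
```

Call:
{"op": "move_arm", "data": {
  "commands": [
    [[1.5,0,0,0],[1,0,0,0],[0.7,0,0,0],[0.5,0,0,0],[0.5,0,0,0],[0.3,0,0,0],[0,0,0,0]]
  ]
}}

```text
clock: 19.8
tool_pos: [0.5289, -0.2285, 0.1151]
orientation: [-88.3, 90.0, 172.4]
force: [-0.4, 0.1, -1.5]
opening: 0.03
```

```bash
python3 -c "
from h import *
where()"
```

```text
19.8 [ 0.5289 -0.2285  0.1151] yaw -9.28 need dy,dz cm 0.02 0.03 base 0.0845 [-0.4  0.1 -1.5] [-0.03 -0.03  0.01] 0.029995806836591154 84.6455338738251
```

Call:
{"op": "move_arm", "data": {
  "commands": [
    [[0.2,0,0,0],[0.2,0,0,0],[0,0,0,0]]
  ]
}}

```text
clock: 20.1
tool_pos: [0.5292, -0.2287, 0.1117]
orientation: [52.7, 90.0, -46.6]
force: [-0.6, -1.2, 0.2]
opening: 0.03
```

```bash
python3 -c "
from h import *
where()"
```

```text
20.1 [ 0.5292 -0.2287  0.1117] yaw -9.26 need dy,dz cm -0.03 0.01 base 0.0811 [-0.6 -1.2  0.2] [-0.49  0.02  0.07] 0.029982004024111136 84.6498640803296
```

Call:
{"op": "move_arm", "data": {
  "commands": [
    [[0.05,0,0,0],[0,0,0,0],[0,0,0,0]]
  ],
  "jaw": 3.3
}}

```text
clock: 20.4
tool_pos: [0.5291, -0.2285, 0.1111]
orientation: [99.1, 90.0, -0.1]
force: [-0.7, 0.1, -0.9]
opening: 0.0328
```

```bash
cat >> h.py <<'E'
def lidheight(tag):
    where();o=get_obs();p,d=snapshot('wrist');K,T=camT('wrist',o);np.savez(f'pics/{tag}.npz',p=p,d=d,K=K,T=T);Tt=toolT(o)
    q=cloud(K,T,d).reshape(-1,3);c=p.reshape(-1,3).astype(int);r=(q-Tt[:3,3])@Tt[:3,:3]
    m=(c[:,0]>90)&(c[:,2]<.3*c[:,0])&(c[:,1]<.62*c[:,0])&(abs(r[:,1])<.06)&(abs(r[:,2])<.06)
    v=q[m];hi=v[v[:,2]>np.percentile(v[:,2],97)-.004]
    A=np.c_[r[m][v[:,2]>np.percentile(v[:,2],97)-.004][:,1:],np.ones(len(hi))];f=np.linalg.lstsq(A,hi[:,2],rcond=None)[0]
    print('cap top z',np.median(hi[:,2]).round(4),'-> base',(np.median(hi[:,2])-.028).round(4),'slopes',f[:2].round(3),len(hi))
    t=r[m][v[:,2]>np.percentile(v[:,2],97)-.004]
    h=cv2.convexHull(np.float32(t[:,1:]));ap=cv2.approxPolyDP(h,.004,True)[:,0]
    print([(np.degrees(np.arctan2(*(ap[(i+1)%len(ap)]-ap[i])[::-1])).round(1).item(),np.linalg.norm(ap[(i+1)%len(ap)]-ap[i]).round(3).item()) for i in range(len(ap))])
E
python3 -c "
from h import *
lidheight('w19')"
```

```text
20.4 [ 0.5291 -0.2285  0.1111] yaw -9.27 need dy,dz cm -0.01 0.04 base 0.0805 [-0.7  0.1 -0.9] [-0.02  0.02 -0.  ] 0.03277587526064282 84.64715309946182
cap top z 0.1057 -> base 0.0777 slopes [-0.006  0.   ] 4459
[(135.10000610351562, 0.032999999821186066), (-166.60000610351562, 0.014999999664723873), (-123.9000015258789, 0.0689999982714653), (-19.799999237060547, 0.0560000017285347), (43.099998474121094, 0.03200000151991844), (88.80000305175781, 0.03500000014901161)]
```

The lid is on the ramps and level: base 77.7 mm, square to about 1°. The fingers are loose on the handle, and I now turn them anticlockwise.

Call:
{"op": "move_arm", "data": {
  "commands": [
    [[0,0,0,-0.12],[0,0,0,-0.12],[0,0,0,-0.12],[0,0,0,-0.12],[0,0,0,-0.12],[0,0,0,-0.12],[0,0,0,-0.12],[0,0,0,-0.12]]
  ]
}}

```text
clock: 21.25
tool_pos: [0.5297, -0.2291, 0.1132]
orientation: [14.8, 89.9, -29.2]
force: [-6.1, 5.6, 17.8]
opening: 0.0329
```

Call:
{"op": "move_arm", "data": {
  "commands": [
    [[0,0,0,-0.1],[0,0,0,-0.06],[0,0,0,0],[0,0,0,0],[0,0,0,0]]
  ]
}}

```text
clock: 21.75
tool_pos: [0.5291, -0.2285, 0.1109]
orientation: [-41.3, 90.0, -76.5]
force: [0.3, 0.0, 1.1]
opening: 0.033
```

```bash
python3 -c "
from h import *
lidheight('w20')"
```

```text
21.75 [ 0.5291 -0.2285  0.1109] yaw 54.82 need dy,dz cm -0.03 0.01 base 0.0803 [0.3 0.  1.1] [-0.1  -0.17 -0.02] 0.032998625981484765 148.73719038470088
cap top z 0.0985 -> base 0.0705 slopes [-0.004  0.001] 5295
[(48.099998474121094, 0.03500000014901161), (94.69999694824219, 0.032999999821186066), (143.5, 0.035999998450279236), (-166.60000610351562, 0.010999999940395355), (-90.0999984741211, 0.07800000160932541), (1.100000023841858, 0.01899999938905239)]
```

Call:
{"op": "move_arm", "data": {
  "commands": [
    [[0.4,0,0,0.04],[0.4,0,0,0.04],[0,0,0,0]]
  ]
}}

```text
clock: 22.1
tool_pos: [0.5286, -0.2284, 0.1024]
orientation: [-150.2, 89.9, 170.1]
force: [-0.0, -0.2, -0.5]
opening: 0.033
```

Call:
{"op": "move_arm", "data": {
  "commands": [
    [[0,0,0,0],[0,0,0,0],[0,0,0,0],[0,0,0,0]]
  ],
  "jaw": 2.0
}}

```text
clock: 22.5
tool_pos: [0.5291, -0.2285, 0.103]
orientation: [8.2, 90.0, -31.5]
force: [0.3, -0.4, 0.2]
opening: 0.0298
```

Call:
{"op": "move_arm", "data": {
  "commands": [
    [[0,0,0,0.1],[0,0,0,0.1],[0.03,0,0,0.1],[0.03,0,0,0.1],[0.03,0,0,0.1],[0.03,0,0,0.1],[0.03,0,0,0.1],[0,0,0,0.1]]
  ]
}}

```text
clock: 23.3
tool_pos: [0.5292, -0.2288, 0.1018]
orientation: [35.8, 90.0, -50.0]
force: [0.4, -2.3, -3.4]
opening: 0.0299
```

```bash
python3 -c "
from h import *
lidheight('w21')"
```

```text
23.3 [ 0.5292 -0.2288  0.1018] yaw 4.27 need dy,dz cm -0.03 -0.0 base 0.0712 [ 0.4 -2.3 -3.4] [-1.42 -0.15  0.18] 0.029871430217091672 98.17972397492368
cap top z 0.0977 -> base 0.0697 slopes [-0.006  0.002] 4816
[(46.099998474121094, 0.035999998450279236), (91.30000305175781, 0.03099999949336052), (135.6999969482422, 0.03099999949336052), (-161.8000030517578, 0.014000000432133675), (-89.5999984741211, 0.0689999982714653), (-30.399999618530273, 0.013000000268220901)]
```

Base 69.7 mm, yaw +4.3°. About 13.5° remains to the stop, plus a small overshoot.

Call:
{"op": "move_arm", "data": {
  "commands": [
    [[0.05,0,0,0.07],[0.03,0,0,0.07],[0,0,0,0.06],[0,0,0,0.04],[0,0,0,0.03],[0,0,0,0],[0,0,0,0]]
  ]
}}

```text
clock: 24.05
tool_pos: [0.5294, -0.2294, 0.1009]
orientation: [25.4, 89.9, -75.4]
force: [0.3, -5.5, -1.9]
opening: 0.03
```

```bash
python3 -c "
from h import *
lidheight('w22')"
```

```text
24.05 [ 0.5294 -0.2294  0.1009] yaw -10.75 need dy,dz cm -0.06 -0.06 base 0.0703 [ 0.3 -5.5 -1.9] [-2.13 -0.43  0.87] 0.030048937197950647 83.1268510055378
cap top z 0.0969 -> base 0.0689 slopes [-0.005  0.002] 4243
[(-146.5, 0.010999999940395355), (-89.30000305175781, 0.06800000369548798), (-34.900001525878906, 0.010999999940395355), (41.400001525878906, 0.03400000184774399), (87.9000015258789, 0.032999999821186066), (137.89999389648438, 0.03799999877810478)]
```

Call:
{"op": "move_arm", "data": {
  "commands": [
    [[0,0,0,0],[0,0,0,0],[0,0,0,0],[0,0,0,0],[0,0,0,0],[0,0,0,0],[0,0,0,0],[0,0,0,0]]
  ],
  "jaw": 7.0
}}

```text
clock: 24.9
tool_pos: [0.529, -0.2285, 0.1007]
orientation: [-127.6, 90.0, 131.4]
force: [0.3, -0.8, -0.7]
opening: 0.0705
```

Call:
{"op": "move_arm", "data": {
  "commands": [
    [[-2,0,0,0],[-4,0,0,0],[-4,0,0,0],[-3,-2,0,0],[0,-3,0,0],[0,0,0,0],[0,0,0,0]]
  ]
}}

```text
clock: 25.6
tool_pos: [0.4797, -0.2189, 0.2312]
orientation: [98.7, 89.9, -2.3]
force: [-0.2, -0.3, -0.6]
opening: 0.0703
```

```bash
python3 - <<'E'
from h import *
where();o,p,d,K,T=wrist('w23')
q=cloud(K,T,d).reshape(-1,3);c=p.reshape(-1,3).astype(int);near=np.hypot(q[:,0]-.53,q[:,1]+.229)<.1
h=near&(q[:,2]>.135)&(q[:,2]<.16);R=cv2.minAreaRect(np.float32(q[h][:,:2]).copy());print('handle top',np.median(q[h,2]),R)
ct=near&(q[:,2]>.088)&(q[:,2]<.104);print('cap top',np.median(q[ct,2]),np.polyfit(q[ct,0],q[ct,2],1)[0],np.polyfit(q[ct,1],q[ct,2],1)[0])
sat=c.max(1)-c.min(1);pl=near&(q[:,2]>.003)&(q[:,2]<.0125)&(sat<40)&(c.max(1)<150);W=q[pl][:,:2]-[.53,-.229];print(pl.sum())
for t in range(-14,-4,1):
    a=np.radians(t);v=W@np.array([[np.cos(a),-np.sin(a)],[np.sin(a),np.cos(a)]]);e=np.percentile(v,[.5,99.5],axis=0);print(t,e.round(4).tolist(),(e[1]-e[0]).round(4))
t,_=snapshot('top');cv2.imwrite('pics/f.png',np.vstack([cv2.resize(p,(400,300)),cv2.resize(t[120:270],(400,117))])[:,:,::-1])
E
```

```text
25.6 [ 0.4797 -0.2189  0.2312] yaw -10.98 need dy,dz cm 5.0 0.04 base 0.2006 [-0.2 -0.3 -0.6] [-0.02 -0.05 -0.01] 0.07027957908243852 82.21831714553443
handle top 0.1467790342081507 ((0.5304421186447144, -0.22934886813163757), (0.02997523918747902, 0.030056018382310867), 81.12109375)
cap top 0.0968487334910055 0.003351983787900404 -0.0009350064872375763
1060
-14 [[-0.0544, -0.0552], [0.0655, 0.0547]] [0.1199 0.1098]
-13 [[-0.0538, -0.0545], [0.0664, 0.0538]] [0.1202 0.1083]
-12 [[-0.0531, -0.0538], [0.0673, 0.053]] [0.1204 0.1068]
-11 [[-0.0523, -0.053], [0.0682, 0.0523]] [0.1205 0.1053]
-10 [[-0.0515, -0.0524], [0.0691, 0.0516]] [0.1206 0.104 ]
-9 [[-0.0509, -0.0517], [0.0699, 0.051]] [0.1208 0.1027]
-8 [[-0.0511, -0.0524], [0.0707, 0.0513]] [0.1218 0.1037]
-7 [[-0.0519, -0.053], [0.0715, 0.052]] [0.1234 0.1051]
-6 [[-0.0527, -0.0538], [0.0723, 0.0527]] [0.125  0.1064]
-5 [[-0.0533, -0.0545], [0.073, 0.0534]] [0.1263 0.1078]
```

View pics/f.png

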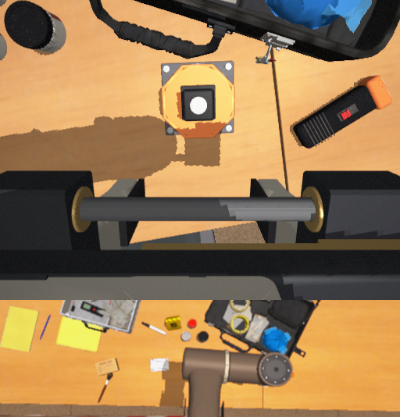

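The lid sits on the canister at (198,102), centred. Its handle is at -8.9° and the plate at -9°, the base is at 68.8 mm, and the lid is level. The jars, tent, box and torch are in place.

```bash
python3 -c "
from plant import *
print(close_job())"
```

```text
the job is handed in; nothing more can be done
None
```

The canister is closed and the job is handed in at about 26 s of the 67 s allowed. The lid is screwed fully home and released, and the robot is clear of everything.

- **Lifting the lid:** The tool can only point down, so I levered the lid upright in the grip against the cradle lips. The first two tries at the near lip failed and tipped the handle slightly the wrong way. Levering against the outside of the far lip worked.
- **On the desk:** I set the lid down tilted about 12°, with a brief 32 N at the wrist. I backed off before letting go, and the wrist picture showed it standing upright by itself.
- **On the canister:** I gripped the lid again from above and set it on the neck level and square, with its base at 77.7 mm. I turned it about 60° anticlockwise with loose fingers, and it dropped to 70.5 mm. During this turn the finger tips briefly pressed the top of the lid with 18 N. Then I turned it clockwise until the torque rose to 0.9 N m at the stop.

Last checks:

| Check | Measured | Expected |
|---|---|---|
| Lid base height | 68.8 mm | 69 mm |
| Lid slope | under 0.4% | level |
| Handle angle against plate | -8.9° against -9° | parallel |
| Handle centre against canister centre | within 1 mm | centred |

In the last two pictures the jars and torch look undisturbed. I judged the box and tent only from a small top view, and I did not measure any of them against their starting positions.

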